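# Clamp a moulded button on the infrared crystal until the slip clutch clicks

### The arm

A 6-joint arm with a two-finger parallel gripper is mounted at the origin on the work surface. World frame = base frame: x ahead of the robot, y to its left, z up, the work surface at z = 0. Lengths are in m, angles in rad, forces in N, time in s.
With the tool pointing down it reaches from about 0.375 to 0.9 m from the base axis. Payload 3.1 kg.
Tool frame: the origin (TCP) lies midway between the tips of the shut fingers; the grasp point (between the pads) lies 19 mm behind it; z points along the fingers, y is the line along which they close (so a half turn about z gives the same grasp; the last joint's range is limited). The gripper opens to 85 mm and grips with 20 to 120 N. Pads are 22 mm wide; open, the fingers measure 114 mm over their backs; the gripper's body (76 mm by 85 mm) begins 54 mm behind the grasp point. The pads swing forward as they close: fully open they stand 13 mm farther back than shut.
Start: joints at [0.95, 0.527, 1.433, -0, 1.181, -0.178], TCP at [0.268, 0.565, 0.231] pointing down, gripper open.
Joint ranges: [-3.08, 3.08], [-0.75, 2.2], [0.22, 2.44], [-1.43, 4.57], [0, 2.65], [-2.85, 2.85]. Speed limits (rad/s): [2.79, 2.79, 3.14, 3.14, 3.14, 3.14].

### API

Orientations are given as a unit quaternion [x, y, z, w].
In Python, from station import manip gives the robot as it stands. The module is installed in compiled form; this text tells all that it offers.
- The arm moves only by the tool apply_moves, never from a script. Its arguments are lists of equal length, an entry for each row: "claw": the gripper's target within -1 to 1 (fully open at 1, half-way at 0, shut at -1); "travel": the shift along the tool's x, y, z scaled (see below), a list of three; "turn": the turn, a rotation vector about the tool's x, y, z scaled (see below), a list of three. In form: {"claw": [claw, ...], "travel": [[dx, dy, dz], ...], "turn": [[rx, ry, rz], ...]}. A call has 1 to 5 rows; each row is the pose to reach, as a shift and turn from the pose commanded when the call began, along the tool's axes at that moment, turning the shorter way round; what a row does not reach only later rows make up. The controller multiplies each number of a shift by 800 mm and each number of a turn by 180 degrees. A row lasts 1/12 s, in which the tool goes at most 41.7 mm and 7.16 degrees, less where a joint would pass 70% of its speed; a pose out of reach is approached as far as the arm can. A call with a number of a shift or a turn outside -1 to 1 is refused whole. A call with a gripper value outside its range is refused whole. The fingers move at their own pace and stop on an object; "newtons" is the grip in N (left out, the last holds). Time passes only in rows, so rows that repeat a pose let the fingers close. It gives the time, the measured TCP pose, the force, the opening and the grip force at its end, in the units of the state.
- manip.sense(): the state, without advancing time (a new reading comes with each control period).
- manip.snapshot(name): name is "side" or "top" or "wrist"; returns a dict with "pixels" (420x560x3 uint8, red, green, blue), "depth" (420x560 float32, m along the optical axis (not along the pixel's ray), 0 where there is no reading), "intrinsics" (3x3 intrinsics, pixels), "R" (3x3) and "t" (3): a world point X has camera coordinates R X + t. Camera axes: x right, y down, z forward; pixel columns grow to the right and rows downward; lengths in m; the calibration is good to about 2 mm. A picture is of the moment at which its call begins.
- manip.sign_off(): hands the job in; it is judged then, once.
The state is a dict: "t": time; "q": joint angles; "qd": joint speeds; "tau": joint torques, N m; "tcp_pos": TCP position; "tool_rot": TCP orientation; "force": force on the tool from outside, world axes, zero at the start; "ft_torque": the same for the moment, N m; "finger_gap": opening from 0.0 (shut) to 1.0 (fully open); "gripper_force": force on a finger pad.
Only numpy, scipy, OpenCV 4.12 (cv2) and the standard library are available. Lean on these libraries where they do the work, as an engineer would, in place of code of your own. Each camera call takes 0.05 s, during which the arm holds its last target. There are 200 camera calls.

### The job

Clamp the orange moulded button for its infrared reading: lay it gently, flat and centred, on the small amber crystal in the steel plate of the spectrometer, and push the pressure arm round over it until the arm meets its stop. Then turn the black knob on the arm clockwise, seen from above, until its slip clutch has clicked three times, and let go; one click more or less does no harm, but the clutch must not be run on and on. Leave the other two buttons and the jar where they stand.

Things in the scene. Friction and masses are not known exactly. Their poses are not given: they have to be found in the camera images.
- specimen_center (a point): centre of the orange button, the part to be clamped: a loose, hard, moulded plastic disc, 29 mm across and 12.5 mm thick, about 16 g, lying flat on the tray (tray floor 4 mm above the bench); z up
- blue_button_center (a point): centre of a blue button of the same size on the same tray; leave it
- white_button_center (a point): centre of a white button of the same size on the same tray; leave it
- tray: low grey tray, fixed, 250 mm (its x) by 130 mm (its y), floor 4 mm thick, rim 9 mm high; origin under its centre; the three buttons lie in a row along its x, about 75 mm apart, in any order
- jar: round jar with a green cap, 60 mm across, 90 mm high, loose, standing on the bench; origin at the centre of its underside; leave it
- atr: compact infrared spectrometer, fixed: a white box 300 mm long (its x from -100 to +200 mm), 220 mm wide (its y), 90 mm high, with a steel sample plate on top (x -60 to +125 mm, y -65 to +65 mm), whose surface is 96 mm above the bench; origin on the bench straight under the crystal. It carries a pressure arm on a rear column
- crystal (a point): centre of the amber crystal (8 mm across, flush in the steel plate, inside a dark ring 42 mm across), on the plate's surface, where the button is to lie; axes as those of atr: x points from the crystal to the rear column, z up
- pivot (a point): on the upright pivot axis of the pressure arm, 95 mm from the crystal along atr's +x, 44 mm above the plate, at the arm's mid-height; turns with the arm, which runs along the point's -x: a level aluminium bar 18 mm wide, 16 mm high, 95 mm from this axis to the knob's, with 60 mm of bare bar between its hub (36 mm across) and the round boss (31 mm across) under the knob
- swing (a joint): angle of the pressure arm (rad): 0 = home over the crystal, against its stop (a pillar on its other side); it grows as the arm swings out, counter-clockwise seen from above, towards atr's -y (1.57 = along -y); starts at 1.15 to 1.5. Stays where it is left (friction 0.15 N m); push it home on its outer side with closed fingers, say 45 mm from the pivot
- knob (a point): centre of the black knurled knob on the arm's end (grey top with a white line), on its upright axis, at half its height; a cylinder 34 mm across, 26 mm high, 64 to 90 mm above the plate. With the arm home the axis passes through the crystal. Knob and collar keep their height as they turn; the knob drives the screw through a slip clutch
- clutch (a joint): how far the knob has slipped clockwise past the collar (rad): 0 at the start, nearly so while the collar turns along. At full load the collar stops, each click lets the turning torque fall from 0.4 N m to about 0 for a moment, and this value grows by 0.209 a click (30 clicks a turn; three = 0.63). It stays when the knob is let go. Needs a firm grip (40 N or more)
- collar (a point): centre of the steel screw collar (red mark on its edge), 44 mm across, 5 mm thick, 1.5 mm under the knob: keep fingertips above it. Turned clockwise with the knob it drives a plunger with an 18 mm foot down, 10 mm a turn. The foot's gap over the button is unknown, 0.6 to 3 mm (0.4 to 1.9 rad), then about 1.2 rad more builds up the load; it takes 0.3 N m, under load 0.4 N m
Not all that is in view belongs to the job. Of the things shaped like the part that bears specimen_center, the orange one is meant.

How it is judged:
By the outcome, as a careful person would: the job done as asked, in the order asked, and still so for the second after the job is handed in, with the robot touching nothing.
It also fails if it takes over 69 s, if anything falls off the work surface, if the arm or the gripper's body presses on something with over 40 N, if the wrist force passes 120 N, or if a joint passes its speed limit or range.

## Working session

There is one attempt and no reset: what is moved stays moved. The work goes in short steps, Python scripts to look and compute and a tool call to move; the robot and the scene stay as the last step left them, time stands still between calls to the robot, and variables do not carry over. Pictures are saved under pics/ and viewed, at most 13 in all, crops included, and the job is handed in when it is done.

Besides the shell and the picture viewer there is one more tool, called after "Call:" as a command line: name --argument value ..., lists and objects as JSON in quotes. apply_moves: Moves the arm, as the interface text tells. Shifts and turns lie within -1 to 1; 1 stands for 800 mm of shift or 180 degrees of turn. Its arguments: {"type":"object","properties":{"claw":{"type":"array","items":{"type":"number"}},"travel":{"type":"array","items":{"type":"array","items":{"type":"number"}}},"turn":{"type":"array","items":{"type":"array","items":{"type":"number"}}},"newtons":{"type":"number"}},"required":["claw","travel","turn"]}

```bash
mkdir -p pics
python3 - <<'E'
from station import manip
import cv2,numpy as np
s=manip.sense(); print({k:np.round(v,3).tolist() for k,v in s.items()})
for n in("top","side"):
    d=manip.snapshot(n); np.savez(f"{n}0.npz",**d)
    cv2.imwrite(f"pics/{n}0.png",cv2.cvtColor(d["pixels"],cv2.COLOR_RGB2BGR))
    print(n,d["intrinsics"].round(1).tolist(),(-d["R"].T@d["t"]).round(3),d["R"].round(3).tolist())
E
```

```text
{'t': 0.0, 'q': [0.949, 0.528, 1.434, 0.0, 1.181, -0.179], 'qd': [0.002, -0.0, 0.0, 0.0, 0.0, 0.001], 'tau': [0.001, -44.235, -17.802, 0.0, 0.008, 0.0], 'tcp_pos': [0.267, 0.564, 0.23], 'tool_rot': [0.22, 0.976, -0.001, -0.0], 'force': [-0.806, -0.348, -0.486], 'ft_torque': [0.024, -0.05, 0.035], 'gripper_force': 0.0, 'finger_gap': 1.001}
top [[392.5, 0.0, 279.4], [0.0, 392.5, 207.3], [0.0, 0.0, 1.0]] [0.463 0.067 1.022] [[0.018, -1.0, 0.02], [-0.994, -0.02, -0.106], [0.106, -0.018, -0.994]]
side [[417.6, 0.0, 282.6], [0.0, 417.6, 208.8], [0.0, 0.0, 1.0]] [ 0.454 -0.798  0.724] [[0.99, -0.141, 0.013], [-0.071, -0.569, -0.82], [0.123, 0.81, -0.573]]
```

View pics/top0.png

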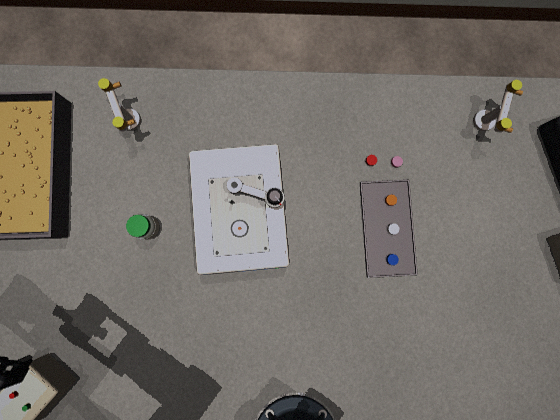

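View pics/side0.png

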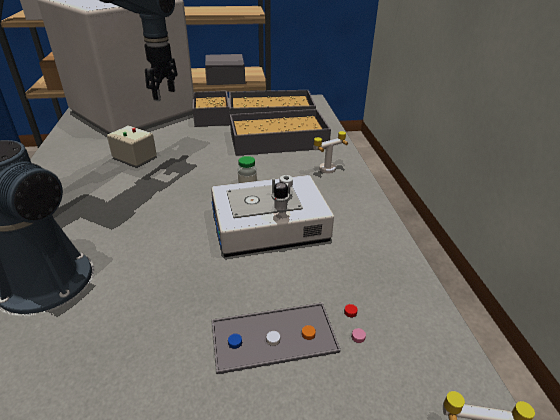

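The top view shows the orange button at (391,200), the crystal ring at (239,228), the arm hub at (234,185) and the knob at (275,197). The jar is at (138,226). In the side view the orange button is at (308,332).

```bash
cat > h.py <<'E'
import numpy as np,cv2
from scipy.spatial.transform import Rotation as Ro
def ray(d,u,v,z):
    c=-d["R"].T@d["t"]; r=d["R"].T@np.linalg.solve(d["intrinsics"],[u,v,1.]); return c+r*(z-c[2])/r[2]
def mask(d,lo,hi):
    return cv2.inRange(cv2.cvtColor(d["pixels"],cv2.COLOR_RGB2HSV),lo,hi)
def blobs(m,amin=15):
    n,l,st,c=cv2.connectedComponentsWithStats(m); return [(c[i].round(1).tolist(),int(st[i,4]),st[i,:4].tolist()) for i in range(1,n) if st[i,4]>=amin]
E
python3 - <<'E'
from h import *
for n in("top","side"):
    d=dict(np.load(n+"0.npz"))
    for c,lo,hi in(("orange",(8,150,120),(18,255,255)),("blue",(105,150,60),(125,255,255)),("green",(50,120,50),(75,255,255))):
        for b in blobs(mask(d,lo,hi)):
            z={"orange":.0165,"blue":.0165,"green":.09}[c]
            print(n,c,b,ray(d,*b[0],z).round(4))
    p=d["pixels"]
    x0,y0,w,h=(180,140,120,140) if n=="top" else (200,165,150,100)
    cv2.imwrite(f"pics/{n}0c.png",cv2.cvtColor(cv2.resize(p[y0:y0+h,x0:x0+w],None,fx=4.2 if n=="top" else 5,fy=4.2 if n=="top" else 5,interpolation=cv2.INTER_CUBIC),cv2.COLOR_RGB2BGR))
d=dict(np.load("top0.npz"))
# white box outline
m=mask(d,(0,0,190),(179,40,255)); m=cv2.morphologyEx(m,cv2.MORPH_CLOSE,np.ones((15,15)))
c=max(cv2.findContours(m,0,2)[0],key=cv2.contourArea); r=cv2.minAreaRect(c); print(r)
for q in cv2.boxPoints(r): print(q,ray(d,*q,.09).round(4))
# tray
E
```

```text
top orange ([115.8, 84.3], 19, [113, 82, 7, 5]) [0.8885 0.4869 0.0165]
top orange ([519.5, 91.5], 16, [517, 90, 6, 4]) [ 0.8969 -0.5932  0.0165]
top orange ([130.3, 121.5], 15, [128, 120, 6, 4]) [0.7883 0.4431 0.0165]
top orange ([391.3, 199.5], 85, [386, 195, 11, 10]) [ 0.5963 -0.2418  0.0165]
top blue ([392.4, 259.2], 90, [388, 254, 10, 11]) [ 0.4424 -0.2426  0.0165]
top green ([137.1, 225.4], 384, [126, 215, 23, 22]) [0.5127 0.3852 0.09  ]
top green ([24.4, 408.0], 23, [22, 406, 6, 5]) [0.0994 0.6128 0.09  ]
side orange ([308.3, 330.6], 121, [302, 325, 14, 12]) [ 0.5966 -0.2438  0.0165]
side orange ([453.0, 417.1], 30, [450, 415, 7, 5]) [ 0.8102 -0.4584  0.0165]
side blue ([10.6, 7.6], 275, [2, 0, 21, 20]) [-1.3977  3.6694  0.0165]
side blue ([219.8, 2.4], 434, [184, 0, 74, 6]) [0.4922 3.8379 0.0165]
side blue ([263.5, 5.0], 22, [263, 0, 2, 12]) [0.9118 3.6619 0.0165]
side blue ([324.0, 49.9], 10240, [271, 0, 108, 120]) [1.1294 1.9582 0.0165]
side blue ([222.9, 42.3], 2422, [187, 24, 72, 44]) [0.4819 2.2174 0.0165]
side blue ([263.8, 45.4], 60, [263, 24, 2, 49]) [0.7511 2.1089 0.0165]
side blue ([43.8, 40.5], 223, [36, 27, 16, 30]) [-0.7193  2.3737  0.0165]
side blue ([24.1, 54.8], 1322, [4, 28, 39, 63]) [-0.7232  2.0147  0.0165]
side blue ([12.3, 97.5], 1059, [0, 44, 32, 91]) [-0.5186  1.2562  0.0165]
side blue ([43.5, 114.2], 684, [28, 99, 30, 35]) [-0.3125  1.0307  0.0165]
side blue ([62.7, 104.4], 101, [58, 98, 10, 16]) [-0.264   1.1403  0.0165]
side blue ([234.5, 339.4], 130, [228, 334, 14, 12]) [ 0.4431 -0.2458  0.0165]
side green ([246.4, 160.9], 120, [239, 157, 16, 11]) [0.5141 0.3739 0.09  ]
((237.50811767578125, 208.29591369628906), (120.82113647460938, 89.5940933227539), 85.15599822998047)
[187.7698  151.88391] [0.6924 0.2736 0.09  ]
[277.0439 144.3183] [0.7161 0.0585 0.09  ]
[287.24643 264.70792] [0.4268 0.0292 0.09  ]
[197.97232 272.27353] [0.4058 0.2377 0.09  ]
```

View pics/top0c.png

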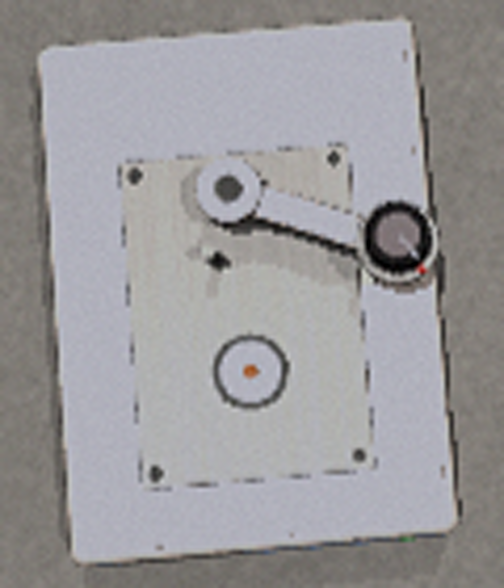

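Crop: crystal at crop (251,371), hub (228,188), knob (398,237), with the red mark at crop (420,268) and the stop pillar at (218,260). Next I refine these points and work out the first move.

```bash
cat >> h.py <<'E'
def plan(p,psi=None,s=None,quiet=0):
    """shift/turn (scaled) to TCP p with tool down, tool-y at world angle psi (deg)"""
    if s is None:
        from station import manip; s=manip.sense()
    R0=Ro.from_quat(s["tool_rot"]); y=R0.as_matrix()[:,1]
    if psi is None: psi=np.degrees(np.arctan2(y[1],y[0]))
    a=np.radians(psi); Y=np.array([np.cos(a),np.sin(a),0]); Z=np.array([0,0,-1.])
    R1=Ro.from_matrix(np.c_[np.cross(Y,Z),Y,Z])
    tr=R0.inv().apply(np.array(p)-s["tcp_pos"]); tn=(R0.inv()*R1).as_rotvec()
    print("travel",(tr/.8).round(4).tolist(),"turn",(tn/np.pi).round(4).tolist(),"mm",(tr*1e3).round(1).tolist(),"deg",np.degrees(tn).round(1).tolist())
def say():
    from station import manip; s=manip.sense(); y=Ro.from_quat(s["tool_rot"]).as_matrix()[:,1]
    print("t %.2f"%s["t"],"tcp",np.round(s["tcp_pos"],4),"psi %.1f"%np.degrees(np.arctan2(y[1],y[0])),"q",np.round(s["q"],2),"F",np.round(s["force"],1),"T",np.round(s["ft_torque"],2),"gap %.3f g %.1f"%(s["finger_gap"],s["gripper_force"]))
    return s
E
python3 - <<'E'
from h import *
d=dict(np.load("top0.npz"))
f=lambda x,y:(180+(x+.5)/4.2-.5,140+(y+.5)/4.2-.5)
for n,x,y,z in(("crystal",251,371,.096),("hub",228,188,.150),("knob",398,237,.186),("red",421,268,.157),("pillar",218,260,.14),("p1",134,176,.096),("p2",334,158,.096),("p3",155,473,.096),("p4",360,455,.096)):
    print(n,ray(d,*f(x,y),z).round(4))
dd=d["depth"]
for x,y in((228,188),(398,237),(251,371),(310,212)):
    u,v=map(lambda q:int(round(q)),f(x,y)); k=dd[v,u]; X=d["R"].T@(np.linalg.solve(d["intrinsics"],[u,v,1.])*k-d["t"]); print(X.round(3))
say(); plan([.596,-.243,.27],90)
E
```

```text
crystal [0.5109 0.1436 0.096 ]
hub [0.6056 0.1542 0.15  ]
knob [0.5762 0.063  0.186 ]
red [0.5638 0.0504 0.157 ]
pillar [0.5679 0.1594 0.14  ]
p1 [0.6202 0.2129 0.096 ]
p2 [0.633  0.0999 0.096 ]
p3 [0.4531 0.1953 0.096 ]
p4 [0.4651 0.0815 0.096 ]
[0.606 0.154 0.154]
[0.577 0.064 0.184]
[0.511 0.144 0.097]
[0.594 0.111 0.146]
t 0.10 tcp [0.2674 0.5642 0.2304] psi 64.6 q [ 0.95  0.53  1.43  0.    1.18 -0.18] F [1.4 0.3 0.1] T [0.04 0.03 0.02] gap 0.997 g 0.0
travel [-0.8035, -0.7358, -0.0483] turn [-0.0006, -0.0003, -0.141] mm [-642.8, -588.6, -38.7] deg [-0.1, -0.0, -25.4]
```

Call:
apply_moves --claw '[0.2,0.2,0.2,0.2,0.2]' --travel '[[0,0,-0.01],[0,0,-0.02],[0,0,-0.03],[0,0,-0.04],[0,0,-0.05]]' --turn '[[0,0,-0.03],[0,0,-0.06],[0,0,-0.09],[0,0,-0.12],[0,0,-0.141]]' --newtons 30

```text
t: 0.52
tcp_pos: [0.2675, 0.5644, 0.2711]
tool_rot: [-0.002, 1.0, -0.001, -0.0]
force: [-0.1, 0.0, -0.1]
finger_gap: 0.599
gripper_force: 0.0
```

Call:
apply_moves --claw '[0.2,0.2,0.2,0.2,0.2]' --travel '[[-0.016,-0.04,0],[-0.033,-0.081,0],[-0.049,-0.121,0],[-0.066,-0.161,0],[-0.082,-0.202,0]]' --turn '[[0,0,0],[0,0,0],[0,0,0],[0,0,0],[0,0,0]]'

```text
t: 0.93
tcp_pos: [0.3334, 0.4016, 0.2709]
tool_rot: [-0.0, 1.0, -0.0, -0.0]
force: [0.5, 0.3, -0.4]
finger_gap: 0.602
gripper_force: 0.0
```

Call:
apply_moves --claw '[0.2,0.2,0.2,0.2,0.2]' --travel '[[-0.016,-0.04,0],[-0.033,-0.081,0],[-0.049,-0.121,0],[-0.066,-0.161,0],[-0.082,-0.202,0]]' --turn '[[0,0,0],[0,0,0],[0,0,0],[0,0,0],[0,0,0]]'

```text
t: 1.35
tcp_pos: [0.3992, 0.24, 0.2711]
tool_rot: [-0.0, 1.0, -0.0, -0.0]
force: [0.5, 0.4, -1.0]
finger_gap: 0.601
gripper_force: 0.0
```

Call:
apply_moves --claw '[0.2,0.2,0.2,0.2,0.2]' --travel '[[-0.016,-0.04,0],[-0.033,-0.081,0],[-0.049,-0.121,0],[-0.066,-0.161,0],[-0.082,-0.202,0]]' --turn '[[0,0,0],[0,0,0],[0,0,0],[0,0,0],[0,0,0]]'

```text
t: 1.77
tcp_pos: [0.4648, 0.0783, 0.2711]
tool_rot: [-0.0, 1.0, 0.0, -0.0]
force: [0.5, 0.7, 0.4]
finger_gap: 0.599
gripper_force: 0.0
```

Run:
```python
from h import *
from station import manip
say(); plan([.596,-.243,.17],90)
d=manip.snapshot("wrist"); np.savez("w1.npz",**d)
print((-d["R"].T@d["t"]).round(3),d["R"].round(2).tolist())
cv2.imwrite("pics/w1.png",cv2.cvtColor(d["pixels"],cv2.COLOR_RGB2BGR))
```

```text
t 1.77 tcp [0.4648 0.0783 0.2711] psi 90.0 q [-0.07  0.27  1.75  0.    1.12 -1.64] F [0.5 0.7 0.4] T [-0.   -0.01 -0.01] gap 0.599 g 0.0
travel [-0.1641, -0.4017, 0.1263] turn [0.0001, -0.0001, 0.0] mm [-131.3, -321.4, 101.0] deg [0.0, -0.0, 0.0]
[0.394 0.077 0.415] [[-0.0, 1.0, 0.0], [0.96, 0.0, 0.29], [0.29, 0.0, -0.96]]
```

View pics/w1.png

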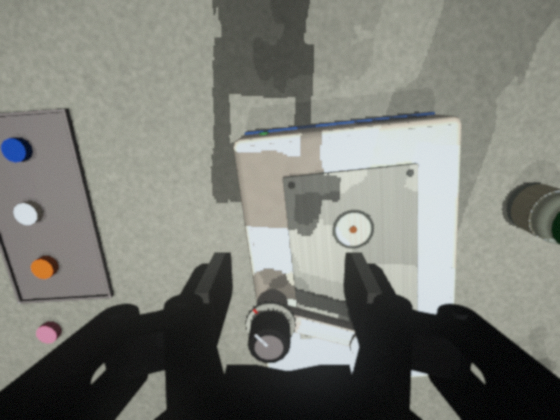

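The wrist view shows the crystal at (353,229), the knob at (268,340) with its red mark at (255,310), and the orange button at (42,268). I cast rays for these.

Run:
```python
from h import *
d=dict(np.load("w1.npz"))
for b in blobs(mask(d,(3,120,90),(20,255,255))):
    print(b,"plate",ray(d,*b[0],.096).round(4),"tray",ray(d,*b[0],.0165).round(4))
```

```text
([352.9, 229.1], 22, [351, 227, 5, 5]) plate [0.5145 0.1433 0.096 ] tray [0.5446 0.1597 0.0165]
([41.9, 268.3], 368, [31, 258, 23, 21]) plate [ 0.5582 -0.1791  0.096 ] tray [ 0.5991 -0.243   0.0165]
```

Call:
apply_moves --claw '[0.2,0.2,0.2,0.2,0.2]' --travel '[[-0.016,-0.04,0],[-0.033,-0.08,0],[-0.049,-0.12,0],[-0.066,-0.16,0],[-0.082,-0.2,0]]' --turn '[[0,0,0],[0,0,0],[0,0,0],[0,0,0],[0,0,0]]'

```text
t: 2.23
tcp_pos: [0.5304, -0.0814, 0.271]
tool_rot: [0.0, 1.0, 0.0, -0.0]
force: [0.6, -0.0, 0.4]
finger_gap: 0.602
gripper_force: 0.0
```

Call:
apply_moves --claw '[0.2,0.2,0.2,0.2,0.2]' --travel '[[-0.008,-0.04,0.02],[-0.016,-0.08,0.04],[-0.024,-0.12,0.06],[-0.032,-0.16,0.08],[-0.032,-0.2,0.1]]' --turn '[[0,0,0],[0,0,0],[0,0,0],[0,0,0],[0,0,0]]'

```text
t: 2.65
tcp_pos: [0.5567, -0.2415, 0.1902]
tool_rot: [-0.0, 1.0, -0.0, 0.0]
force: [1.6, 0.5, 0.4]
finger_gap: 0.6
gripper_force: 0.0
```

Run:
```python
from h import *
from station import manip
s=say()
d=manip.snapshot("wrist"); np.savez("w2.npz",**d)
for b in blobs(mask(d,(3,120,90),(20,255,255)),60):
    P=ray(d,*b[0],.0165); print(b,P.round(4)); plan([P[0],P[1],.007],90,s)
```

```text
t 2.65 tcp [ 0.5567 -0.2415  0.1902] psi 90.0 q [-0.59  0.55  1.52  0.    1.07 -2.16] F [1.6 0.5 0.4] T [ 0.04 -0.02 -0.03] gap 0.600 g 0.0
([286.6, 222.3], 651, [273, 208, 29, 29]) [ 0.5989 -0.2434  0.0165]
travel [-0.0526, -0.0024, 0.229] turn [-0.0, 0.0002, 0.0001] mm [-42.1, -1.9, 183.2] deg [-0.0, 0.0, 0.0]
```

Call:
apply_moves --claw '[0.2,0.2,0.2,0.2,0.2]' --travel '[[-0.013,-0.001,0.04],[-0.026,-0.002,0.08],[-0.039,-0.0024,0.12],[-0.051,-0.0024,0.16],[-0.051,-0.0024,0.188]]' --turn '[[0,0,0],[0,0,0],[0,0,0],[0,0,0],[0,0,0]]'

```text
t: 3.12
tcp_pos: [0.5972, -0.2411, 0.0378]
tool_rot: [-0.0, 1.0, 0.001, -0.001]
force: [1.3, -0.4, 0.5]
finger_gap: 0.6
gripper_force: 0.0
```

Call:
apply_moves --claw '[0.2,0.2,0.2,0.2,0.2]' --travel '[[0,0,0.01],[0,0,0.02],[0,0,0.03],[0,0,0.041],[0,0,0.041]]' --turn '[[0,0,0],[0,0,0],[0,0,0],[0,0,0],[0,0,0]]'

```text
t: 3.53
tcp_pos: [0.5962, -0.2418, 0.0076]
tool_rot: [0.0, 1.0, 0.0, -0.0]
force: [-0.6, -0.1, -0.7]
finger_gap: 0.604
gripper_force: 0.0
```

Call:
apply_moves --claw '[-0.2,-0.4,-0.4,-0.4,-0.4]' --travel '[[0,0,0],[0,0,0],[0,0,0],[0,0,0],[0,0,0]]' --turn '[[0,0,0],[0,0,0],[0,0,0],[0,0,0],[0,0,0]]' --newtons 20

```text
t: 3.95
tcp_pos: [0.5974, -0.2424, 0.0093]
tool_rot: [-0.0, 1.0, -0.001, 0.001]
force: [-0.2, 0.2, 4.5]
finger_gap: 0.321
gripper_force: 20.1
```

```bash
python3 -c "
from h import *
s=say(); plan(s['tcp_pos'],0,s)"
```

```text
t 3.95 tcp [ 0.5974 -0.2424  0.0093] psi 90.0 q [-0.56  0.84  1.52 -0.    0.78 -2.13] F [-0.2  0.2  4.5] T [-0.02  0.05 -0.02] gap 0.321 g 20.1
travel [0.0, 0.0, 0.0] turn [0.0001, 0.0007, 0.5] mm [0.0, 0.0, 0.0] deg [0.0, 0.1, 90.0]
```

Call:
apply_moves --claw '[0.2,0.2,0.2,0.2,0.2]' --travel '[[0,0,-0.003],[0,0,-0.003],[0,0,-0.003],[0,0,-0.003],[0,0,-0.003]]' --turn '[[0,0,0],[0,0,0],[0,0,0.039],[0,0,0.078],[0,0,0.117]]'

```text
t: 4.37
tcp_pos: [0.5965, -0.2418, 0.0104]
tool_rot: [0.186, 0.983, 0.0, -0.0]
force: [1.0, -0.2, -0.0]
finger_gap: 0.6
gripper_force: 0.0
```

Call:
apply_moves --claw '[0.2,0.2,0.2,0.2,0.2]' --travel '[[0,0,0],[0,0,0],[0,0,0],[0,0,0],[0,0,0]]' --turn '[[0,0,0.039],[0,0,0.078],[0,0,0.117],[0,0,0.156],[0,0,0.192]]'

```text
t: 4.78
tcp_pos: [0.5965, -0.2418, 0.0103]
tool_rot: [0.469, 0.883, 0.0, -0.0]
force: [0.1, 0.3, -0.1]
finger_gap: 0.6
gripper_force: 0.0
```

Call:
apply_moves --claw '[0.2,0.2,0.2,0.2,0.2]' --travel '[[0,0,0],[0,0,0],[0,0,0],[0,0,0],[0,0,0]]' --turn '[[0,0,0.039],[0,0,0.078],[0,0,0.117],[0,0,0.156],[0,0,0.191]]'

```text
t: 5.2
tcp_pos: [0.5965, -0.2418, 0.0103]
tool_rot: [0.709, 0.705, -0.0, -0.0]
force: [-0.6, -0.2, 1.5]
finger_gap: 0.595
gripper_force: 0.0
```

Call:
apply_moves --claw '[0,-0.2,-0.4,-0.4,-0.4]' --travel '[[0,0,0],[0,0,0],[0,0,0],[0,0,0],[0,0,0]]' --turn '[[0,0,0],[0,0,0],[0,0,0],[0,0,0],[0,0,0]]'

```text
t: 5.62
tcp_pos: [0.5967, -0.242, 0.0106]
tool_rot: [0.707, 0.708, -0.0, 0.0]
force: [0.2, 0.7, 0.7]
finger_gap: 0.319
gripper_force: 19.7
```

```bash
python3 -c "
from h import *
s=say(); plan(s['tcp_pos'],0,s)"
```

```text
t 5.62 tcp [ 0.5967 -0.242   0.0106] psi 0.1 q [-0.56  0.84  1.52 -0.    0.78 -0.56] F [0.2 0.7 0.7] T [-0.03  0.04 -0.03] gap 0.319 g 19.7
travel [0.0, 0.0, 0.0] turn [0.0, 0.0, 0.0004] mm [0.0, 0.0, 0.0] deg [0.0, 0.0, 0.1]
```

Call:
apply_moves --claw '[-0.4,-0.4,-0.4,-0.4,-0.4]' --travel '[[0,0,0],[0,0,-0.02],[0,0,-0.05],[0,0,-0.09],[0,0,-0.13]]' --turn '[[0,0,0],[0,0,0],[0,0,-0.039],[0,0,-0.078],[0,0,-0.117]]' --newtons 30

```text
t: 6.03
tcp_pos: [0.5959, -0.2415, 0.1146]
tool_rot: [0.563, 0.826, -0.0, -0.001]
force: [0.2, 0.1, -0.4]
finger_gap: 0.31
gripper_force: 29.6
```

Call:
apply_moves --claw '[-0.4,-0.4,-0.4,-0.4,-0.4]' --travel '[[0,0,-0.04],[0,0,-0.08],[0,0,-0.12],[0,0,-0.16],[0,0,-0.17]]' --turn '[[0,0,-0.039],[0,0,-0.078],[0,0,-0.117],[0,0,-0.156],[0,0,-0.192]]'

```text
t: 6.45
tcp_pos: [0.5992, -0.2433, 0.2568]
tool_rot: [0.292, 0.956, -0.001, 0.005]
force: [0.6, -0.8, 0.6]
finger_gap: 0.317
gripper_force: 29.6
```

Call:
apply_moves --claw '[-0.4,-0.4,-0.4,-0.4,-0.4]' --travel '[[0,0,0],[0,0,0],[0,0,0],[0,0,0],[0,0,0]]' --turn '[[0,0,-0.039],[0,0,-0.078],[0,0,-0.117],[0,0,-0.156],[0,0,-0.191]]'

```text
t: 6.87
tcp_pos: [0.5964, -0.2418, 0.2503]
tool_rot: [-0.003, 1.0, 0.0, -0.0]
force: [-0.8, 0.3, 0.1]
finger_gap: 0.315
gripper_force: 29.6
```

Call:
apply_moves --claw '[-0.4,-0.4,-0.4,-0.4,-0.4]' --travel '[[0.01,0.048,0],[0.021,0.096,0],[0.032,0.144,0],[0.042,0.193,0],[0.053,0.241,0]]' --turn '[[0,0,0],[0,0,0],[0,0,0],[0,0,0],[0,0,0]]'

```text
t: 7.28
tcp_pos: [0.5534, -0.0475, 0.2504]
tool_rot: [0.0, 1.0, 0.0, -0.0]
force: [1.1, 1.0, 0.1]
finger_gap: 0.315
gripper_force: 29.6
```

Call:
apply_moves --claw '[-0.4,-0.4,-0.4,-0.4,-0.4]' --travel '[[0.01,0.048,0],[0.021,0.096,0],[0.032,0.144,0],[0.042,0.193,0],[0.053,0.241,0]]' --turn '[[0,0,0],[0,0,0],[0,0,0],[0,0,0],[0,0,0]]'

```text
t: 7.7
tcp_pos: [0.511, 0.1454, 0.2506]
tool_rot: [-0.0, 1.0, 0.0, 0.0]
force: [1.2, -0.2, -0.8]
finger_gap: 0.313
gripper_force: 29.6
```

Run:
```python
from h import *
from station import manip
s=say(); plan([.5115,.144,.1065],90,s)
for n in("wrist","side"):
    d=manip.snapshot(n); np.savez(n+"3.npz",**d)
    for b in blobs(mask(d,(3,110,80),(20,255,255)),5): print(n,b,ray(d,*b[0],.096).round(4))
d=dict(np.load("side0.npz"))
for b in blobs(mask(d,(3,60,80),(25,255,255)),3):
    if 230<b[0][0]<280 and 180<b[0][1]<215: print("side0",b,ray(d,*b[0],.096).round(4))
cv2.imwrite("pics/w3.png",cv2.cvtColor(np.load("wrist3.npz")["pixels"],cv2.COLOR_RGB2BGR))
```

```text
t 7.70 tcp [0.511  0.1454 0.2506] psi 90.0 q [ 0.07  0.38  1.64  0.    1.12 -1.5 ] F [ 1.2 -0.2 -0.8] T [-0.01 -0.03 -0.06] gap 0.313 g 29.6
travel [-0.0006, -0.0018, 0.1801] turn [0.0, 0.0001, 0.0001] mm [-0.5, -1.4, 144.1] deg [0.0, 0.0, 0.0]
wrist ([285.8, 189.4], 45, [282, 186, 8, 8]) [0.5145 0.1429 0.096 ]
wrist ([285.0, 236.4], 7, [282, 236, 7, 2]) [0.5605 0.1421 0.096 ]
wrist ([273.9, 240.8], 19, [267, 238, 13, 8]) [0.565  0.1315 0.096 ]
wrist ([287.9, 271.6], 2750, [259, 243, 59, 58]) [0.5975 0.1449 0.096 ]
side ([188.8, 21.8], 25, [186, 19, 9, 5]) [0.2508 2.4998 0.096 ]
side ([1.4, 22.0], 5, [1, 20, 2, 5]) [-1.0419  2.5919  0.096 ]
side ([200.0, 68.3], 11, [197, 68, 8, 2]) [0.3517 1.3585 0.096 ]
side ([205.7, 83.7], 327, [192, 72, 38, 19]) [0.3818 1.1183 0.096 ]
side ([263.4, 81.4], 42, [260, 74, 6, 16]) [0.6465 1.1235 0.096 ]
side ([210.2, 101.6], 260, [196, 97, 30, 10]) [0.4019 0.8899 0.096 ]
side ([281.9, 101.0], 450, [254, 96, 55, 11]) [0.6968 0.8647 0.096 ]
side ([235.7, 103.7], 36, [233, 100, 8, 8]) [0.5048 0.8549 0.096 ]
side ([286.0, 124.1], 824, [254, 116, 68, 18]) [0.6788 0.6291 0.096 ]
side ([238.0, 127.1], 88, [234, 121, 9, 14]) [0.5015 0.6222 0.096 ]
side ([344.7, 141.5], 13, [343, 140, 5, 4]) [0.8569 0.4615 0.096 ]
side ([243.4, 147.4], 8, [243, 144, 3, 7]) [0.5103 0.4572 0.096 ]
side ([320.5, 147.8], 12, [318, 146, 6, 4]) [0.7641 0.4245 0.096 ]
side ([452.6, 416.8], 39, [449, 414, 8, 6]) [ 0.7698 -0.4961  0.096 ]
side0 ([248.0, 181.0], 5, [246, 181, 5, 1]) [0.5095 0.241  0.096 ]
side0 ([251.5, 199.5], 4, [251, 199, 2, 2]) [0.5117 0.1435 0.096 ]
```

View pics/w3.png

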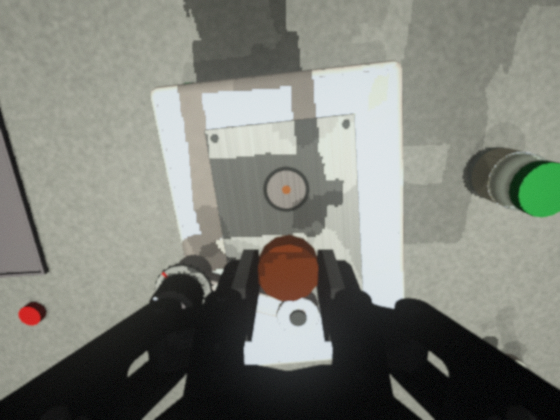

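The view shows the button held level between the tips at (288,272), with the crystal ahead at (286,189). Casting the held button's ray against the TCP gives the wrist camera's bias.

Run:
```python
from h import *
d=dict(np.load("wrist3.npz"))
m=mask(d,(3,110,60),(20,255,255)); m[:240]=0; m[:, :255]=0; m[:,322:]=0
c=max(cv2.findContours(m,0,1)[0],key=cv2.contourArea); print(cv2.fitEllipse(c),cv2.minEnclosingCircle(c))
for z in(.2565,.250,.2440): print(z,ray(d,287.9,271.6,z).round(4),ray(d,288,300.5,z).round(4),ray(d,288,242.5,z).round(4),ray(d,258.5,272,z).round(4),ray(d,317.5,272,z).round(4))
```

```text
((287.7964782714844, 269.2489318847656), (61.36994934082031, 61.78143310546875), 72.35691833496094) ((288.0, 269.3023376464844), 32.511962890625)
0.2565 [0.5128 0.1446 0.2565] [0.5277 0.1447 0.2565] [0.4986 0.1447 0.2565] [0.513  0.1313 0.2565] [0.513  0.158  0.2565]
0.25 [0.5162 0.1446 0.25  ] [0.5319 0.1447 0.25  ] [0.5013 0.1447 0.25  ] [0.5164 0.1307 0.25  ] [0.5164 0.1587 0.25  ]
0.244 [0.5194 0.1447 0.244 ] [0.5357 0.1447 0.244 ] [0.5039 0.1447 0.244 ] [0.5196 0.1301 0.244 ] [0.5196 0.1593 0.244 ]
```

Call:
apply_moves --claw '[-0.4,-0.4,-0.4,-0.4,-0.4]' --travel '[[-0.0006,0.0003,0.045],[-0.0006,0.0003,0.09],[-0.0006,0.0003,0.135],[-0.0006,0.0003,0.165],[-0.0006,0.0003,0.178]]' --turn '[[0,0,0],[0,0,0],[0,0,0],[0,0,0],[0,0,0]]'

```text
t: 8.22
tcp_pos: [0.5101, 0.143, 0.1048]
tool_rot: [-0.0, 1.0, -0.0, -0.003]
force: [-0.5, 0.9, -0.7]
finger_gap: 0.317
gripper_force: 29.6
```

Call:
apply_moves --claw '[-0.4,-0.4,-0.4,-0.4]' --travel '[[0,0,0],[0,0,0.0015],[0,0,0.003],[0,0,0.0045]]' --turn '[[0,0,0],[0,0,0],[0,0,0],[0,0,0]]'

```text
t: 8.55
tcp_pos: [0.5138, 0.1439, 0.1062]
tool_rot: [-0.0, 1.0, 0.0, 0.002]
force: [-0.2, 0.1, -0.5]
finger_gap: 0.312
gripper_force: 29.6
```

Run:
```python
from h import *
from station import manip
s=say(); plan([.5122,.1441,.1026],90,s)
d=manip.snapshot("wrist"); np.savez("w4.npz",**d)
cv2.imwrite("pics/w4.png",cv2.cvtColor(d["pixels"],cv2.COLOR_RGB2BGR)[130:410,140:420])
```

```text
t 8.55 tcp [0.5138 0.1439 0.1062] psi 90.0 q [ 0.06  0.59  1.77 -0.    0.77 -1.51] F [-0.2  0.1 -0.5] T [-0.03 -0.01 -0.01] gap 0.312 g 29.6
travel [0.002, 0.0003, 0.0044] turn [0.0001, 0.0013, 0.0] mm [1.6, 0.2, 3.5] deg [0.0, 0.2, 0.0]
```

View pics/w4.png

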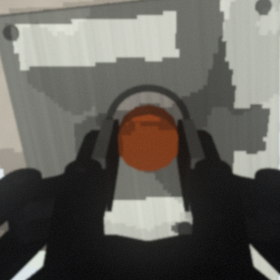

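The button hovers inside the ring, with the ring's arc visible around it at crop (147,90). I let it settle and creep down to contact.

Call:
apply_moves --claw '[-0.4,-0.4,-0.4,-0.4,-0.4]' --travel '[[0,0,0],[0,0,0],[0,0,0],[0,0,0.0007],[0,0,0.0007]]' --turn '[[0,0,0],[0,0,0],[0,0,0],[0,0,0],[0,0,0]]'

```text
t: 9.02
tcp_pos: [0.5123, 0.1439, 0.1041]
tool_rot: [-0.0, 1.0, -0.0, 0.0]
force: [-0.4, 0.5, -0.3]
finger_gap: 0.314
gripper_force: 29.6
```

Run:
```python
from h import *
from station import manip
s=say(); plan([.5122,.1441,.1026],90,s)
d=manip.snapshot("wrist"); np.savez("w5.npz",**d)
p=d["pixels"]; g=cv2.cvtColor(p,cv2.COLOR_RGB2GRAY)
for u in (275,287,300): print(u,g[205:250,u].tolist())
m=mask(d,(3,110,50),(20,255,255)); m[:200]=0;m[:,:250]=0;m[:,330:]=0
c=max(cv2.findContours(m,0,1)[0],key=cv2.contourArea); print(cv2.fitEllipse(c),cv2.boundingRect(c))
```

```text
t 9.02 tcp [0.5123 0.1439 0.1041] psi 90.0 q [ 0.06  0.59  1.78 -0.    0.77 -1.51] F [-0.4  0.5 -0.3] T [-0.11  0.    0.05] gap 0.314 g 29.6
travel [0.0001, 0.0002, 0.0018] turn [-0.0, 0.0001, 0.0001] mm [0.1, 0.2, 1.5] deg [-0.0, 0.0, 0.0]
275 [110, 107, 107, 108, 106, 110, 107, 107, 109, 106, 104, 106, 105, 107, 99, 84, 66, 58, 56, 56, 55, 59, 77, 99, 120, 129, 128, 131, 130, 128, 127, 116, 95, 70, 58, 52, 53, 53, 54, 54, 54, 62, 72, 82, 81]
287 [110, 109, 104, 106, 106, 108, 105, 104, 103, 104, 104, 105, 103, 92, 77, 63, 59, 54, 57, 60, 76, 104, 122, 129, 126, 129, 126, 127, 117, 96, 76, 57, 53, 52, 52, 53, 50, 52, 54, 66, 77, 83, 84, 84, 80]
300 [109, 108, 106, 106, 108, 106, 104, 105, 106, 106, 108, 105, 106, 104, 99, 85, 69, 59, 57, 52, 56, 58, 75, 95, 115, 122, 124, 124, 122, 117, 114, 106, 88, 63, 49, 51, 49, 46, 48, 47, 48, 56, 68, 79, 84]
((287.7726745605469, 268.517333984375), (62.178733825683594, 65.10479736328125), 0.6536259055137634) (257, 236, 62, 65)
```

Run:
```python
from h import *
d=dict(np.load("w5.npz"))
print("ring",ray(d,287.5,219,.096)[:2]+[.021,0])
print("btn bottom edge",ray(d,287.5,234.5,.0975)[:2]+[.0145,0],"top near",ray(d,287.5,245,.110)[:2]+[.0145,0],"top far",ray(d,287.5,300.5,.110)[:2]-[.0145,0])
g=cv2.cvtColor(d["pixels"],cv2.COLOR_RGB2GRAY)
# fit ring circle on plate from the outer edge, by columns
P=[]
for u in range(262,314,3):
    col=g[205:240,u].astype(int); k=np.argmax(col<85); P.append(ray(d,u,205+k-.5,.096)[:2])
P=np.array(P); A=np.c_[2*P,np.ones(len(P))]; s=np.linalg.lstsq(A,(P**2).sum(1),rcond=None)[0]; print("ring fit",s[:2],np.sqrt(s[2]+s[:2]@s[:2]))
from scipy.optimize import least_squares
r=least_squares(lambda c:np.hypot(*(P-c).T)-.021,s[:2]); print(r.x,np.abs(r.fun).max())
```

```text
ring [0.51475045 0.14293427]
btn bottom edge [0.51555176 0.14293692] top near [0.51556082 0.14294071] top far [0.51451609 0.14294912]
ring fit [0.51331599 0.14294163] 0.019956505079313677
[0.51443423 0.14294205] 0.00023603363646140102
```

Button and ring agree within about 0.6 mm. I lower it to contact.

Call:
apply_moves --claw '[-0.4,-0.4,-0.4,-0.4]' --travel '[[0.0005,0,0.0005],[0.0005,0,0.001],[0.0005,0,0.001],[0.0005,0,0.001]]' --turn '[[0,0,0],[0,0,0],[0,0,0],[0,0,0]]'

```text
t: 9.4
tcp_pos: [0.5119, 0.1439, 0.1031]
tool_rot: [-0.0, 1.0, -0.0, -0.0]
force: [0.1, -0.4, 0.2]
finger_gap: 0.313
gripper_force: 29.6
```

Call:
apply_moves --claw '[-0.4,-0.4]' --travel '[[0,0,0.0005],[0,0,0.0005]]' --turn '[[0,0,0],[0,0,0]]'

```text
t: 9.57
tcp_pos: [0.5119, 0.1439, 0.1027]
tool_rot: [-0.0, 1.0, -0.0, -0.0]
force: [-0.7, -0.7, -0.5]
finger_gap: 0.316
gripper_force: 29.6
```

Call:
apply_moves --claw '[-0.4,-0.4]' --travel '[[0,0,0.0005],[0,0,0.0005]]' --turn '[[0,0,0],[0,0,0]]'

```text
t: 9.73
tcp_pos: [0.5119, 0.1439, 0.1026]
tool_rot: [-0.0, 1.0, -0.0, 0.0]
force: [-0.3, -0.1, 1.7]
finger_gap: 0.317
gripper_force: 29.8
```

Call:
apply_moves --claw '[-0.3,-0.2,0,0.2,0.2]' --travel '[[0,0,0],[0,0,0],[0,0,0],[0,0,0],[0,0,0]]' --turn '[[0,0,0],[0,0,0],[0,0,0],[0,0,0],[0,0,0]]'

```text
t: 10.15
tcp_pos: [0.5119, 0.1439, 0.1023]
tool_rot: [-0.0, 1.0, -0.0, -0.0]
force: [0.9, -0.8, -0.3]
finger_gap: 0.598
gripper_force: 0.0
```

Call:
apply_moves --claw '[0.2,0.2,0.2,0.2,0.2]' --travel '[[0,0,-0.01],[0,0,-0.03],[0,0,-0.07],[0,0,-0.12],[0,0,-0.17]]' --turn '[[0,0,0],[0,0,0],[0,0,0],[0,0,0],[0,0,0]]'

```text
t: 10.57
tcp_pos: [0.511, 0.1438, 0.2397]
tool_rot: [-0.0, 1.0, -0.0, -0.001]
force: [0.8, 0.7, -1.1]
finger_gap: 0.602
gripper_force: 0.0
```

Call:
apply_moves --claw '[-0.3,-1,-1,-1]' --travel '[[0.025,0,0],[0.05,0,0],[0.05,0,0],[0.05,0,0]]' --turn '[[0,0,0],[0,0,0],[0,0,0],[0,0,0]]'

```text
t: 10.9
tcp_pos: [0.471, 0.144, 0.2391]
tool_rot: [-0.0, 1.0, 0.0, 0.0]
force: [0.3, 0.1, 0.2]
finger_gap: 0.033
gripper_force: 0.0
```

Run:
```python
from h import *
from station import manip
s=say()
d=manip.snapshot("wrist"); np.savez("w6.npz",**d)
t=manip.snapshot("top"); np.savez("t6.npz",**t)
for n,d_ in(("w",d),("t",t)):
    for b in blobs(mask(d_,(3,110,60),(20,255,255)),30): print(n,b,ray(d_,*b[0],.1085).round(4))
cv2.imwrite("pics/w6.png",cv2.cvtColor(d["pixels"],cv2.COLOR_RGB2BGR))
```

```text
t 10.90 tcp [0.471  0.144  0.2391] psi 90.0 q [ 0.07  0.34  1.75 -0.    1.05 -1.5 ] F [0.3 0.1 0.2] T [ 0.02 -0.03 -0.05] gap 0.033 g 0.0
w ([287.5, 237.9], 784, [272, 222, 32, 33]) [0.5123 0.143  0.1085]
t ([116.0, 84.7], 37, [112, 82, 9, 6]) [0.8486 0.448  0.1085]
t ([518.7, 92.0], 31, [515, 90, 8, 5]) [ 0.8559 -0.5307  0.1085]
t ([21.5, 154.9], 3381, [0, 100, 52, 133]) [0.6718 0.657  0.1085]
t ([130.1, 121.6], 39, [126, 119, 9, 6]) [0.7583 0.4092 0.1085]
```

View pics/w6.png

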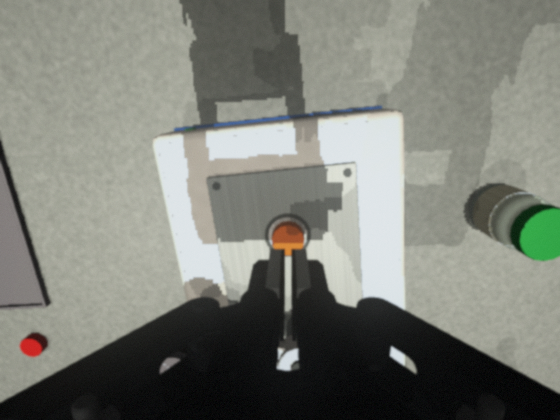

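The button sits in the ring at (288,238). Next I plan the approach behind the pressure arm and the push arc.

```bash
cat >> h.py <<'E'
C=np.array([.5121,.1440]); YAW=np.radians(6.4); PIV=C+.095*np.array([np.cos(YAW),np.sin(YAW)])
def fp(s,off,r=.045):
    v=np.array([-r*np.cos(s)+off*np.sin(s),-r*np.sin(s)-off*np.cos(s)]); c,n=np.cos(YAW),np.sin(YAW)
    return PIV+np.array([c*v[0]-n*v[1],n*v[0]+c*v[1]])
def state(s,off,z=.128):
    a=YAW+s; Y=np.array([np.cos(a),np.sin(a),0]); Z=np.array([0,0,-1.])
    return dict(tcp_pos=np.r_[fp(s,off),z],tool_rot=Ro.from_matrix(np.c_[np.cross(Y,Z),Y,Z]).as_quat())
E
python3 - <<'E'
from h import *
S=1.148
plan([*fp(S,.030),.239],72.2)
seq=[(S,.030)]+[(S-(S-.05)*k/15,max(.020,.030-.0025*k)) for k in range(1,16)]
for c in range(3):
    b=state(*seq[5*c]); print("call",c)
    for k in range(1,6):
        q=seq[5*c+k]; plan([*fp(*q),.128],np.degrees(YAW+q[0]),b)
E
```

```text
travel [-0.1858, -0.0517, -0.0] turn [0.0001, 0.0005, 0.0989] mm [-148.6, -41.3, -0.0] deg [0.0, 0.1, 17.8]
call 0
travel [0.0073, -0.0024, 0.0] turn [0.0, 0.0, 0.0233] mm [5.9, -1.9, 0.0] deg [0.0, 0.0, 4.2]
travel [0.0148, -0.004, 0.0] turn [0.0, 0.0, 0.0466] mm [11.8, -3.2, 0.0] deg [0.0, 0.0, 8.4]
travel [0.0223, -0.0048, 0.0] turn [0.0, 0.0, 0.0699] mm [17.8, -3.8, 0.0] deg [0.0, 0.0, 12.6]
travel [0.0298, -0.0048, 0.0] turn [0.0, 0.0, 0.0932] mm [23.8, -3.9, 0.0] deg [0.0, 0.0, 16.8]
travel [0.0343, -0.0052, 0.0] turn [0.0, 0.0, 0.1165] mm [27.4, -4.2, 0.0] deg [0.0, 0.0, 21.0]
call 1
travel [0.0042, -0.0017, 0.0] turn [0.0, 0.0, 0.0233] mm [3.3, -1.3, 0.0] deg [0.0, 0.0, 4.2]
travel [0.0085, -0.003, 0.0] turn [0.0, 0.0, 0.0466] mm [6.8, -2.4, 0.0] deg [0.0, 0.0, 8.4]
travel [0.0129, -0.0041, 0.0] turn [0.0, 0.0, 0.0699] mm [10.3, -3.3, 0.0] deg [0.0, 0.0, 12.6]
travel [0.0173, -0.0048, 0.0] turn [0.0, 0.0, 0.0932] mm [13.8, -3.9, 0.0] deg [0.0, 0.0, 16.8]
travel [0.0218, -0.0052, 0.0] turn [0.0, 0.0, 0.1165] mm [17.4, -4.2, 0.0] deg [0.0, 0.0, 21.0]
call 2
travel [0.0042, -0.0017, 0.0] turn [0.0, 0.0, 0.0233] mm [3.3, -1.3, 0.0] deg [0.0, 0.0, 4.2]
travel [0.0085, -0.003, 0.0] turn [0.0, 0.0, 0.0466] mm [6.8, -2.4, 0.0] deg [0.0, 0.0, 8.4]
travel [0.0129, -0.0041, 0.0] turn [0.0, 0.0, 0.0699] mm [10.3, -3.3, 0.0] deg [0.0, 0.0, 12.6]
travel [0.0173, -0.0048, 0.0] turn [0.0, 0.0, 0.0932] mm [13.8, -3.9, 0.0] deg [0.0, 0.0, 16.8]
travel [0.0218, -0.0052, 0.0] turn [0.0, 0.0, 0.1165] mm [17.4, -4.2, 0.0] deg [0.0, 0.0, 21.0]
```

Call:
apply_moves --claw '[-1,-1,-1,-1,-1]' --travel '[[-0.04,-0.011,0],[-0.08,-0.022,0],[-0.12,-0.033,0],[-0.16,-0.044,0],[-0.186,-0.0517,0]]' --turn '[[0,0,0.02],[0,0,0.04],[0,0,0.06],[0,0,0.08],[0,0,0.099]]'

```text
t: 11.42
tcp_pos: [0.6249, 0.1012, 0.2378]
tool_rot: [0.157, 0.988, 0.0, 0.001]
force: [-0.1, -0.2, -0.1]
finger_gap: -0.0
gripper_force: 0.0
```

Call:
apply_moves --claw '[-1,-1,-1,-1,-1]' --travel '[[0,0,0],[0,0,0.04],[0,0,0.08],[0,0,0.12],[0,0,0.139]]' --turn '[[0,0,0],[0,0,0],[0,0,0],[0,0,0],[0,0,0]]'

```text
t: 11.83
tcp_pos: [0.6185, 0.1026, 0.1228]
tool_rot: [0.155, 0.988, -0.0, -0.003]
force: [2.5, 0.5, 0.3]
finger_gap: -0.002
gripper_force: 0.0
```

Call:
apply_moves --claw '[-1,-1]' --travel '[[0,0,0],[0,0,0]]' --turn '[[0,0,0],[0,0,0]]'

```text
t: 12.0
tcp_pos: [0.6202, 0.1026, 0.126]
tool_rot: [0.155, 0.988, -0.0, -0.001]
force: [0.0, 0.0, -0.1]
finger_gap: 0.001
gripper_force: 0.0
```

Run:
```python
from h import *
s=say(); plan([*fp(1.148,.030),.128],72.2,s)
```

```text
t 12.00 tcp [0.6202 0.1026 0.126 ] psi 72.2 q [-0.01  0.66  1.51  0.    0.97 -1.27] F [ 0.   0.  -0.1] T [ 0.06 -0.    0.01] gap 0.001 g 0.0
travel [-0.0013, 0.0004, -0.0025] turn [-0.0003, -0.0009, 0.0] mm [-1.0, 0.3, -2.0] deg [-0.0, -0.2, 0.0]
```

Call:
apply_moves --claw '[-1,-1,-1,-1,-1]' --travel '[[0.0073,-0.0024,-0.002],[0.0148,-0.004,-0.002],[0.0223,-0.0048,-0.002],[0.0298,-0.0048,-0.002],[0.0343,-0.0052,-0.002]]' --turn '[[0,0,0.0233],[0,0,0.0466],[0,0,0.0699],[0,0,0.0932],[0,0,0.1165]]'

```text
t: 12.42
tcp_pos: [0.5964, 0.1068, 0.1319]
tool_rot: [0.333, 0.943, 0.001, 0.004]
force: [3.1, -0.9, 0.9]
finger_gap: -0.001
gripper_force: 0.7
```

Call:
apply_moves --claw '[-1,-1,-1,-1,-1]' --travel '[[0.0042,-0.0017,0],[0.0085,-0.003,0],[0.0129,-0.0041,0],[0.0173,-0.0048,0],[0.0218,-0.0052,0]]' --turn '[[0,0,0.0233],[0,0,0.0466],[0,0,0.0699],[0,0,0.0932],[0,0,0.1165]]'

```text
t: 12.83
tcp_pos: [0.5803, 0.1137, 0.1319]
tool_rot: [0.499, 0.866, 0.001, 0.004]
force: [1.5, -3.5, 1.8]
finger_gap: 0.001
gripper_force: 1.8
```

Call:
apply_moves --claw '[-1,-1,-1,-1,-1]' --travel '[[0.0042,-0.0017,0],[0.0085,-0.003,0],[0.0129,-0.0041,0],[0.0173,-0.0048,0],[0.0218,-0.0052,0]]' --turn '[[0,0,0.0233],[0,0,0.0466],[0,0,0.0699],[0,0,0.0932],[0,0,0.1165]]'

```text
t: 13.25
tcp_pos: [0.5674, 0.1265, 0.1318]
tool_rot: [0.649, 0.761, 0.001, 0.003]
force: [1.0, -3.5, 3.2]
finger_gap: -0.002
gripper_force: 1.9
```

Run:
```python
from h import *
s=say(); plan([*fp(0.05,.020),.128],np.degrees(YAW+.05),s)
plan([*fp(0.0,.020),.128],np.degrees(YAW),s)
from station import manip
d=manip.snapshot("wrist"); np.savez("w7.npz",**d)
cv2.imwrite("pics/w7.png",cv2.cvtColor(d["pixels"],cv2.COLOR_RGB2BGR))
```

```text
t 13.25 tcp [0.5674 0.1265 0.1318] psi 9.1 q [ 0.03  0.6   1.64 -0.    0.9  -0.13] F [ 1.  -3.5  3.2] T [-0.6  -0.07  0.02] gap -0.002 g 1.9
travel [0.0017, -0.0024, 0.0047] turn [0.002, 0.001, -0.0008] mm [1.4, -1.9, 3.8] deg [0.4, 0.2, -0.1]
travel [0.0046, -0.0036, 0.0047] turn [0.002, 0.0009, 0.0152] mm [3.7, -2.9, 3.8] deg [0.4, 0.2, 2.7]
```

View pics/w7.png

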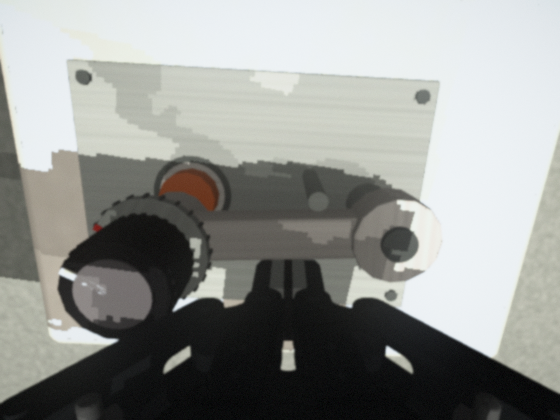

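The arm is nearly home: its bar edge at row 215 still stands off the pillar at (317,195). I push on in small steps.

Call:
apply_moves --claw '[-1,-1,-1,-1]' --travel '[[0.001,-0.0003,0],[0.002,-0.0006,0],[0.003,-0.0009,0],[0.003,-0.0009,0]]' --turn '[[0,0,0.005],[0,0,0.01],[0,0,0.015],[0,0,0.015]]'

```text
t: 13.63
tcp_pos: [0.5658, 0.1294, 0.1301]
tool_rot: [0.665, 0.747, 0.001, 0.002]
force: [2.1, -4.7, 5.6]
finger_gap: -0.001
gripper_force: 1.8
```

Call:
apply_moves --claw '[-1,-1]' --travel '[[0.0012,0,0],[0.0012,0,0]]' --turn '[[0,0,0],[0,0,0]]'

```text
t: 13.8
tcp_pos: [0.5659, 0.1294, 0.1301]
tool_rot: [0.665, 0.747, 0.001, 0.003]
force: [2.9, -6.6, 6.4]
finger_gap: 0.002
gripper_force: 3.2
```

Call:
apply_moves --claw '[-1,-1]' --travel '[[0.0012,0,0],[0.0012,0,0]]' --turn '[[0,0,0],[0,0,0]]'

```text
t: 13.97
tcp_pos: [0.5659, 0.1294, 0.1301]
tool_rot: [0.665, 0.747, 0.0, 0.003]
force: [2.2, -9.5, 6.1]
finger_gap: 0.001
gripper_force: 4.4
```

Call:
apply_moves --claw '[-1,-1]' --travel '[[0.0012,0,0],[0.0012,0,0]]' --turn '[[0,0,0],[0,0,0]]'

```text
t: 14.13
tcp_pos: [0.5659, 0.1294, 0.1302]
tool_rot: [0.665, 0.747, -0.0, 0.004]
force: [2.0, -11.6, 6.4]
finger_gap: -0.0
gripper_force: 5.6
```

The arm is at its stop: the TCP holds still while the force rises. I retreat, lift and turn towards the knob-grasp yaw.

Call:
apply_moves --claw '[-1,-1,-1,-1,-1]' --travel '[[-0.015,0,0],[-0.03,0,0],[-0.03,0,-0.04],[-0.03,0,-0.09],[-0.03,0,-0.14]]' --turn '[[0,0,0],[0,0,0],[0,0,0],[0,0,0],[0,0,0]]'

```text
t: 14.55
tcp_pos: [0.564, 0.1086, 0.2399]
tool_rot: [0.666, 0.746, -0.002, -0.003]
force: [1.2, 0.1, 0.5]
finger_gap: -0.003
gripper_force: 0.0
```

Call:
apply_moves --claw '[0.2,0.2,0.2,0.2,0.2]' --travel '[[0,0,-0.02],[0,0,-0.035],[0,0,-0.035],[0,0,-0.035],[0,0,-0.035]]' --turn '[[0,0,-0.039],[0,0,-0.078],[0,0,-0.117],[0,0,-0.156],[0,0,-0.195]]'

```text
t: 14.97
tcp_pos: [0.565, 0.1089, 0.2682]
tool_rot: [0.407, 0.914, 0.0, -0.001]
force: [0.0, 0.1, -0.8]
finger_gap: 0.6
gripper_force: 0.0
```

Call:
apply_moves --claw '[0.2,0.2,0.2,0.2,0.2]' --travel '[[0,0,0],[0,0,0],[0,0,0],[0,0,0],[0,0,0]]' --turn '[[0,0,-0.039],[0,0,-0.078],[0,0,-0.117],[0,0,-0.156],[0,0,-0.195]]'

```text
t: 15.38
tcp_pos: [0.5648, 0.1089, 0.2676]
tool_rot: [0.112, 0.994, 0.0, -0.002]
force: [-0.3, -1.2, -0.2]
finger_gap: 0.597
gripper_force: 0.0
```

Call:
apply_moves --claw '[0.2,0.2,0.2,0.2,0.2]' --travel '[[0,0,0],[0,0,0],[0,0,0],[0,0,0],[0,0,0]]' --turn '[[0,0,-0.039],[0,0,-0.078],[0,0,-0.117],[0,0,-0.156],[0,0,-0.195]]'

```text
t: 15.8
tcp_pos: [0.5648, 0.1089, 0.2676]
tool_rot: [-0.193, 0.981, 0.001, -0.002]
force: [-0.9, 0.2, -0.2]
finger_gap: 0.599
gripper_force: 0.0
```

Run:
```python
from h import *
s=say(); plan([.473,.1215,.27],120,s)
```

```text
t 15.80 tcp [0.5648 0.1089 0.2676] psi 112.2 q [-0.    0.42  1.52  0.    1.21 -1.96] F [-0.9  0.2 -0.2] T [-0.   -0.04  0.01] gap 0.599 g 0.0
travel [0.1003, 0.058, -0.0026] turn [0.0009, -0.0008, -0.0432] mm [80.3, 46.4, -2.0] deg [0.2, -0.2, -7.8]
```

Call:
apply_moves --claw '[0.2,0.2,0.2,0.2,0.2]' --travel '[[0.033,0.019,0],[0.066,0.038,0],[0.1,0.058,-0.0026],[0.1,0.058,-0.0026],[0.1,0.058,-0.0026]]' --turn '[[0,0,-0.02],[0,0,-0.043],[0,0,-0.043],[0,0,-0.043],[0,0,-0.043]]'

```text
t: 16.22
tcp_pos: [0.4721, 0.1225, 0.2703]
tool_rot: [-0.256, 0.967, 0.001, -0.001]
force: [0.1, -0.1, 0.0]
finger_gap: 0.599
gripper_force: 0.0
```

Run:
```python
from h import *
from station import manip
s=say(); plan([.5121,.1440,.20],120,s)
d=manip.snapshot("wrist"); np.savez("w8.npz",**d)
t=manip.snapshot("side"); np.savez("s8.npz",**t)
a=d["pixels"]; b=cv2.resize(t["pixels"][165:255,200:350],None,fx=2,fy=2)
a=a.copy(); a[:180,:300]=b
cv2.imwrite("pics/w8.png",cv2.cvtColor(a,cv2.COLOR_RGB2BGR))
for q in blobs(mask(d,(0,150,80),(5,255,255)),3)+blobs(mask(d,(172,150,80),(180,255,255)),3): print(q)
```

```text
t 16.22 tcp [0.4721 0.1225 0.2703] psi 119.6 q [ 0.02  0.29  1.72  0.    1.13 -2.07] F [ 0.1 -0.1  0. ] T [-0.01 -0.01  0.02] gap 0.599 g 0.0
travel [-0.057, -0.0016, 0.0877] turn [0.0007, -0.0007, -0.002] mm [-45.6, -1.3, 70.2] deg [0.1, -0.1, -0.4]
```

View pics/w8.png

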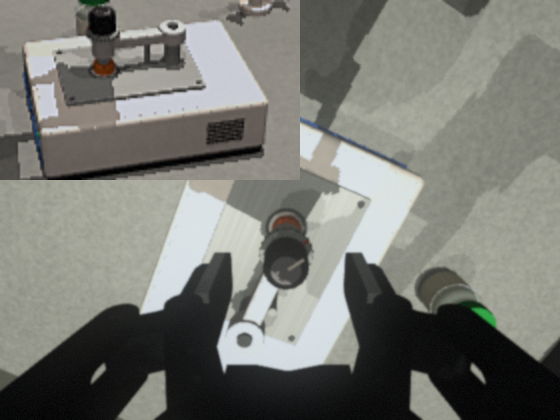

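The arm is home, with the button under the foot. The knob top is at (286,268), its white line towards (300,262), and the red mark near (306,242). I measure the knob centre and the two bearings as a baseline.

```bash
cat >> h.py <<'E'
def marks(d,c0,bias=(0,0)):
    """knob-top centre, white-line bearing, red-mark bearing (deg, world) around pixel c0"""
    p=d["pixels"].astype(int); g=p.sum(2)/3
    h,w=g.shape; yy,xx=np.mgrid[:h,:w]; near=np.hypot(xx-c0[0],yy-c0[1])
    red=(p[...,0]>1.5*p[...,1])&(p[...,0]>1.5*p[...,2])&(near<45)
    return p,g,near,red
E
python3 - <<'E'
from h import *
d=dict(np.load("w8.npz")); p,g,near,red=marks(d,(286,268))
n,l,st,c=cv2.connectedComponentsWithStats(red.astype(np.uint8))
for i in range(1,n):
    if st[i,4]>2: print("red",c[i].round(1),st[i].tolist(),ray(d,*c[i],.156).round(4))
b=d["pixels"][225:300,250:325]
print(g[252:286:2,266:310:2].astype(int))
cv2.imwrite("pics/w8c.png",cv2.cvtColor(cv2.resize(b,None,fx=7,fy=7,interpolation=cv2.INTER_CUBIC),cv2.COLOR_RGB2BGR))
E
```

```text
red [274.3 225.3] [274, 225, 2, 2, 3] [0.4977 0.123  0.156 ]
red [305.  242.1] [303, 241, 5, 3, 8] [0.4981 0.1522 0.156 ]
[[ 48  46  43  45  45  47  44  45  41  44  43  42  45  41  41  44  42  41
   41  44  52  77]
 [ 49  45  44  45  44  45  45  43  44  45  44  43  44  41  42  45  44  45
   42  43  46  97]
 [ 48  46  44  45  47  45  44  50  50  54  52  54  49  44  43  44  44  46
   42  47  51 124]
 [ 46  46  46  46  45  47  55  65  67  65  68  67  63  59  53  47  47  53
   70  56  48 127]
 [ 46  44  47  48  49  62  68  69  66  69  67  71  66  68  64  59  67 101
  112  72  50 110]
 [ 49  49  49  49  64  69  69  69  68  68  68  70  68  70  74  93 111 110
   87  58  45  93]
 [ 45  48  49  58  69  69  68  67  68  69  68  68  69  77 105 119 106  75
   52  47  47  78]
 [ 48  47  51  68  68  69  70  67  65  71  68  76  92 111 114  90  74  60
   46  47  50  96]
 [ 51  50  55  70  69  67  71  66  67  71  72 103 114 103  83  69  69  60
   50  46  46  98]
 [ 54  52  70  82  71  74  81  70  69  69  72  88  92  72  70  66  71  65
   52  48  50 108]
 [ 54  53  83 113 101 103 107  76  69  70  69  67  70  70  71  72  71  64
   50  45  53 127]
 [ 57  55  77 125 131 121 100  73  72  70  70  70  68  70  69  71  69  63
   51  47  60 142]
 [ 86  57  61 115 139 132 101  72  71  68  71  71  69  70  73  70  71  57
   50  48 102 165]
 [151  62  55  82 128 138 124  84  75  73  70  70  70  71  69  68  63  50
   50  68 137 174]
 [191  95  59  60  87 127 128 108  94 103  94  82  73  71  69  64  54  50
   60 133 177 175]
 [217 182 103  59  60  84 113 127 127 130 127 121  94  70  62  55  56  59
  106 183 185 176]
 [222 219 188 117  66  59  64  83  99 107 105 107  92  64  58  57  82 127
  175 198 186 176]]
```

View pics/w8c.png

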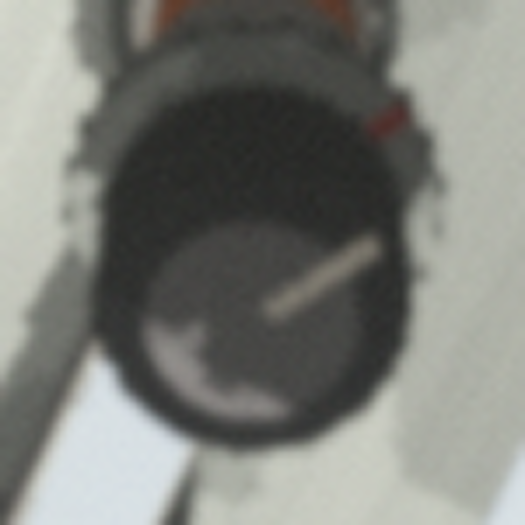

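Run:
```python
from h import *
d=dict(np.load("w8.npz"))
f=lambda x,y:(250+(x+.5)/7-.5,225+(y+.5)/7-.5)
c=ray(d,*f(253,320),.186); a=ray(d,*f(270,312),.186); b=ray(d,*f(375,243),.186); r=ray(d,*f(388,121),.1580)
print("centre",c.round(4)); ang=lambda v:np.degrees(np.arctan2(v[1],v[0]))
print("line",ang(b-c),ang(b-a),np.hypot(*(b-c)[:2]),"red",ang(r-c),np.hypot(*(r-c)[:2]))
say()
```

```text
centre [0.5147 0.1434 0.186 ]
line 154.5054643434066 155.60933561361668 0.015748764070105288 red 155.03859093960295 0.01927760396502218
t 16.32 tcp [0.4751 0.1221 0.2708] psi 119.6 q [ 0.02  0.3   1.71  0.    1.13 -2.06] F [1.  0.2 0.4] T [-0.01 -0.02 -0.01] gap 0.598 g 0.0
```

Call:
apply_moves --claw '[0.4,0.4,0.4,0.4,0.4]' --travel '[[-0.02,0,0.02],[-0.04,0,0.04],[-0.0555,-0.0005,0.06],[-0.0555,-0.0005,0.06],[-0.0555,-0.0005,0.06]]' --turn '[[0,0,0],[0,0,0],[0,0,0],[0,0,0],[0,0,0]]' --newtons 70

```text
t: 16.73
tcp_pos: [0.5138, 0.1435, 0.2216]
tool_rot: [-0.256, 0.967, 0.0, -0.001]
force: [0.8, -0.1, 0.9]
finger_gap: 0.697
gripper_force: 0.0
```

Call:
apply_moves --claw '[0.4,0.4,0.4]' --travel '[[0,0,0],[0,0,0],[0,0,0]]' --turn '[[0,0,0],[0,0,0],[0,0,0]]'

```text
t: 16.98
tcp_pos: [0.5135, 0.1435, 0.2237]
tool_rot: [-0.255, 0.967, -0.0, 0.001]
force: [-0.1, 0.4, 0.5]
finger_gap: 0.695
gripper_force: 0.0
```

Run:
```python
from h import *
s=say(); plan([.5123,.1438,.168],120,s)
```

```text
t 16.98 tcp [0.5135 0.1435 0.2237] psi 119.6 q [ 0.06  0.41  1.67 -0.    1.05 -2.02] F [-0.1  0.4  0.5] T [ 0.01  0.03 -0.03] gap 0.695 g 0.0
travel [0.0011, 0.0011, 0.0697] turn [-0.0002, 0.0004, -0.0022] mm [0.9, 0.9, 55.7] deg [-0.0, 0.1, -0.4]
```

Call:
apply_moves --claw '[0.4,0.4,0.4,0.4,0.4]' --travel '[[0.0011,0.0011,0.02],[0.0011,0.0011,0.04],[0.0011,0.0011,0.055],[0.0011,0.0011,0.0685],[0.0011,0.0011,0.0685]]' --turn '[[0,0,0],[0,0,0],[0,0,0],[0,0,0],[0,0,0]]'

```text
t: 17.4
tcp_pos: [0.5107, 0.1438, 0.167]
tool_rot: [-0.255, 0.967, 0.0, -0.002]
force: [-0.8, -0.1, 0.1]
finger_gap: 0.699
gripper_force: 0.0
```

Call:
apply_moves --claw '[0.1,-0.1,-0.2]' --travel '[[0,0,0],[0,0,0],[0,0,0]]' --turn '[[0,0,0],[0,0,0],[0,0,0]]'

```text
t: 17.65
tcp_pos: [0.5128, 0.1441, 0.1692]
tool_rot: [-0.256, 0.967, -0.0, 0.001]
force: [-0.3, -0.4, 1.1]
finger_gap: 0.4
gripper_force: 0.0
```

Call:
apply_moves --claw '[-0.4,-0.4,-0.4,-0.4]' --travel '[[0,0,0],[0,0,0],[0,0,0],[0,0,0]]' --turn '[[0,0,0],[0,0,0],[0,0,0],[0,0,0]]'

```text
t: 17.98
tcp_pos: [0.5128, 0.1441, 0.1695]
tool_rot: [-0.256, 0.967, -0.0, 0.001]
force: [0.2, -0.5, 6.6]
finger_gap: 0.364
gripper_force: 69.1
```

Run:
```python
from h import *
s=say()
```

```text
t 17.98 tcp [0.5128 0.1441 0.1695] psi 119.6 q [ 0.06  0.49  1.73 -0.    0.92 -2.02] F [ 0.2 -0.5  6.6] T [-0.01  0.21 -0.04] gap 0.364 g 69.1
```

Call:
apply_moves --claw '[-0.4,-0.4,-0.4,-0.4,-0.4]' --travel '[[0,0,0],[0,0,0],[0,0,0],[0,0,0],[0,0,0]]' --turn '[[0,0,0.025],[0,0,0.05],[0,0,0.075],[0,0,0.1],[0,0,0.125]]'

```text
t: 18.4
tcp_pos: [0.5129, 0.1439, 0.1695]
tool_rot: [-0.061, 0.998, -0.0, 0.001]
force: [-1.3, -1.4, 6.9]
finger_gap: 0.369
gripper_force: 68.8
```

```bash
python3 -c "
from h import *
say()"
```

```text
t 18.40 tcp [0.5129 0.1439 0.1695] psi 97.0 q [ 0.06  0.49  1.73 -0.    0.92 -1.63] F [-1.3 -1.4  6.9] T [-0.13  0.13  0.31] gap 0.369 g 68.8
```

Call:
apply_moves --claw '[-0.4,-0.4,-0.4,-0.4,-0.4]' --travel '[[0,0,0],[0,0,0],[0,0,0],[0,0,0],[0,0,0]]' --turn '[[0,0,0.025],[0,0,0.05],[0,0,0.075],[0,0,0.1],[0,0,0.125]]'

```text
t: 18.82
tcp_pos: [0.5129, 0.1436, 0.1695]
tool_rot: [0.135, 0.991, -0.0, 0.001]
force: [-1.0, -2.2, 5.8]
finger_gap: 0.36
gripper_force: 68.8
```

```bash
python3 -c "
from h import *
say()"
```

```text
t 18.82 tcp [0.5129 0.1436 0.1695] psi 74.5 q [ 0.06  0.49  1.73 -0.    0.92 -1.24] F [-1.  -2.2  5.8] T [-0.3   0.19  0.29] gap 0.360 g 68.8
```

Call:
apply_moves --claw '[-0.4,-0.4,-0.4,-0.4,-0.4]' --travel '[[0,0,0],[0,0,0],[0,0,0],[0,0,0],[0,0,0]]' --turn '[[0,0,0.025],[0,0,0.05],[0,0,0.075],[0,0,0.1],[0,0,0.125]]'

```text
t: 19.23
tcp_pos: [0.5128, 0.1434, 0.1695]
tool_rot: [0.325, 0.946, -0.0, 0.001]
force: [-1.3, -3.0, 6.4]
finger_gap: 0.373
gripper_force: 68.8
```

```bash
python3 -c "
from h import *
say()
from station import manip
d=manip.snapshot('side'); np.savez('s9.npz',**d)
d=manip.snapshot('wrist'); np.savez('w9.npz',**d)"
```

```text
t 19.23 tcp [0.5128 0.1434 0.1695] psi 52.0 q [ 0.06  0.49  1.73 -0.    0.92 -0.84] F [-1.3 -3.   6.4] T [-0.44  0.26  0.25] gap 0.373 g 68.8
```

```bash
cat >> h.py <<'E'
def redmark():
    from station import manip
    d=manip.snapshot("wrist"); p=d["pixels"].astype(int)
    r=((p[...,0]>1.5*p[...,1])&(p[...,0]>1.5*p[...,2])&(p[...,0]>45)).astype(np.uint8)*255
    r[:,:240]=0; r[:,340:]=0; r[:190]=0; r[320:]=0
    print([b for b in blobs(r,3)]); return d
E
python3 - <<'E'
from h import *
d=redmark(); say()
cv2.imwrite("pics/w9.png",cv2.cvtColor(cv2.resize(d["pixels"][180:330,210:370],None,fx=4,fy=4,interpolation=cv2.INTER_CUBIC),cv2.COLOR_RGB2BGR))
E
```

```text
[([288.6, 203.7], 275, [269, 197, 40, 17]), ([319.1, 233.8], 52, [315, 230, 10, 9])]
t 19.38 tcp [0.5128 0.1434 0.1694] psi 52.2 q [ 0.06  0.49  1.73 -0.    0.92 -0.85] F [-0.8 -2.5  6.4] T [-0.4   0.22  0.18] gap 0.369 g 68.9
```

View pics/w9.png

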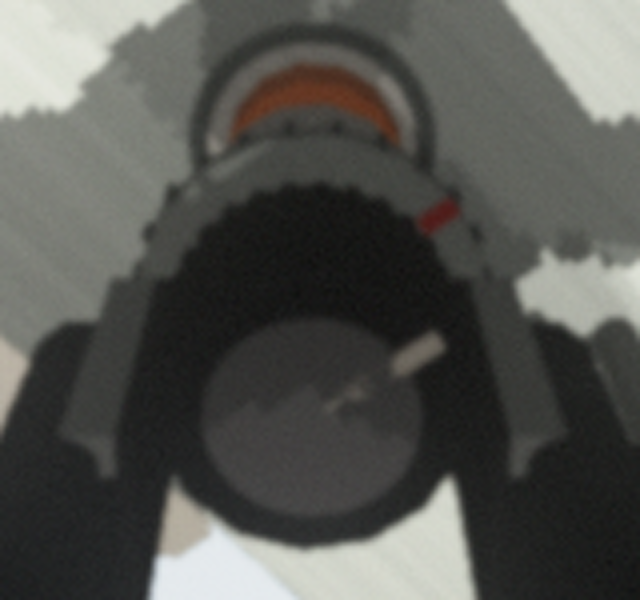

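The grip view shows the red mark at (319,234) and the white line at crop (418,352). The collar stays fixed in the tool view while it turns along, so slip shows as the red mark moving.

```bash
cat >> h.py <<'E'
def slip():
    from station import manip
    s=manip.sense(); d=manip.snapshot("wrist"); p=d["pixels"].astype(int)
    r=((p[...,0]>1.5*p[...,1])&(p[...,0]>1.5*p[...,2])&(p[...,0]>45)).astype(np.uint8)*255
    r[:,:240]=0; r[:,345:]=0; r[:212]=0; r[320:]=0
    b=max(blobs(r,3),key=lambda q:q[1],default=None)
    y=Ro.from_quat(s["tool_rot"]).as_matrix()[:,1]; psi=np.degrees(np.arctan2(y[1],y[0]))
    c=ray(d,287.8,284,.186); q=ray(d,*b[0],.158) if b else c; v=q-c
    rel=(np.degrees(np.arctan2(v[1],v[0]))-psi)%360
    print("t %.2f psi %.1f red %s rel %.1f r %.4f Tz %.2f Fz %.1f gap %.3f"%(s["t"],psi,b[0] if b else None,rel,np.hypot(*v[:2]),s["ft_torque"][2],s["force"][2],s["finger_gap"]))
    return d
E
python3 -c "
from h import *
slip()"
```

```text
t 19.38 psi 52.2 red [318.9, 233.8] rel 37.2 r 0.0192 Tz 0.18 Fz 6.4 gap 0.369
```

Call:
apply_moves --claw '[-0.4,-0.4,-0.4,-0.4,-0.4]' --travel '[[0,0,0],[0,0,0],[0,0,0],[0,0,0],[0,0,0]]' --turn '[[0,0,0.025],[0,0,0.05],[0,0,0.075],[0,0,0.1],[0,0,0.12]]'

```text
t: 19.85
tcp_pos: [0.5126, 0.1433, 0.1695]
tool_rot: [0.497, 0.868, -0.0, 0.001]
force: [-2.2, -2.5, 7.2]
finger_gap: 0.366
gripper_force: 69.0
```

```bash
python3 -c "
from h import *
slip()"
```

```text
t 19.85 psi 30.4 red [318.9, 233.8] rel 37.2 r 0.0193 Tz 0.29 Fz 7.2 gap 0.366
```

Call:
apply_moves --claw '[-0.4,-0.4,-0.4,-0.4,-0.4]' --travel '[[0,0,0],[0,0,0],[0,0,0],[0,0,0],[0,0,0]]' --turn '[[0,0,0.02],[0,0,0.04],[0,0,0.06],[0,0,0.08],[0,0,0.1]]'

```text
t: 20.32
tcp_pos: [0.5124, 0.1432, 0.1696]
tool_rot: [0.626, 0.78, -0.0, 0.001]
force: [-2.3, -2.0, 8.2]
finger_gap: 0.369
gripper_force: 69.1
```

```bash
python3 -c "
from h import *
slip()"
```

```text
t 20.32 psi 12.5 red [318.8, 233.8] rel 37.3 r 0.0192 Tz 0.32 Fz 8.2 gap 0.369
```

Call:
apply_moves --claw '[-0.4,-0.4,-0.4,-0.4,-0.4]' --travel '[[0,0,0],[0,0,0],[0,0,0],[0,0,0],[0,0,0]]' --turn '[[0,0,0.02],[0,0,0.04],[0,0,0.06],[0,0,0.08],[0,0,0.1]]'

```text
t: 20.78
tcp_pos: [0.5122, 0.1432, 0.1697]
tool_rot: [0.74, 0.672, -0.0, 0.001]
force: [-2.5, -3.9, 9.7]
finger_gap: 0.37
gripper_force: 69.1
```

```bash
python3 -c "
from h import *
slip()"
```

```text
t 20.78 psi -5.5 red [318.7, 233.3] rel 38.0 r 0.0194 Tz 0.39 Fz 9.7 gap 0.370
```

Call:
apply_moves --claw '[-0.4,-0.4,-0.4,-0.4,-0.4]' --travel '[[0,0,0],[0,0,0],[0,0,0],[0,0,0],[0,0,0]]' --turn '[[0,0,0.02],[0,0,0.04],[0,0,0.06],[0,0,0.08],[0,0,0.1]]'

```text
t: 21.25
tcp_pos: [0.5121, 0.1433, 0.1697]
tool_rot: [0.837, 0.548, -0.0, 0.001]
force: [-3.4, -3.5, 8.8]
finger_gap: 0.37
gripper_force: 69.2
```

```bash
python3 -c "
from h import *
slip()"
```

```text
t 21.25 psi -23.6 red [316.1, 230.6] rel 43.8 r 0.0193 Tz -0.12 Fz 8.8 gap 0.370
```

Call:
apply_moves --claw '[-0.4,-0.4,-0.4,-0.4,-0.4]' --travel '[[0,0,0],[0,0,0],[0,0,0],[0,0,0],[0,0,0]]' --turn '[[0,0,0.015],[0,0,0.03],[0,0,0.045],[0,0,0.06],[0,0,0.06]]'

```text
t: 21.72
tcp_pos: [0.512, 0.1434, 0.1697]
tool_rot: [0.884, 0.467, -0.0, 0.001]
force: [-2.8, -3.4, 9.6]
finger_gap: 0.367
gripper_force: 69.3
```

```bash
python3 -c "
from h import *
slip()"
```

```text
t 21.72 psi -34.4 red [310.2, 225.7] rel 55.4 r 0.0194 Tz -0.21 Fz 9.6 gap 0.367
```

Call:
apply_moves --claw '[-0.4,-0.4,-0.4,-0.4,-0.4]' --travel '[[0,0,0],[0,0,0],[0,0,0],[0,0,0],[0,0,0]]' --turn '[[0,0,0.015],[0,0,0.03],[0,0,0.045],[0,0,0.06],[0,0,0.06]]'

```text
t: 22.18
tcp_pos: [0.5119, 0.1434, 0.1697]
tool_rot: [0.924, 0.381, -0.0, 0.001]
force: [-3.4, -2.5, 9.7]
finger_gap: 0.367
gripper_force: 69.3
```

```bash
python3 -c "
from h import *
slip()"
```

```text
t 22.18 psi -45.2 red [304.5, 222.2] rel 65.3 r 0.0196 Tz -0.15 Fz 9.7 gap 0.367
```

Call:
apply_moves --claw '[-0.4,-0.4,-0.4,-0.4,-0.4]' --travel '[[0,0,0],[0,0,0],[0,0,0],[0,0,0],[0,0,0]]' --turn '[[0,0,0.012],[0,0,0.024],[0,0,0.036],[0,0,0.048],[0,0,0.048]]'

```text
t: 22.65
tcp_pos: [0.5118, 0.1435, 0.1697]
tool_rot: [0.95, 0.311, -0.0, 0.001]
force: [-2.8, -2.9, 10.4]
finger_gap: 0.37
gripper_force: 69.3
```

```bash
python3 -c "
from h import *
slip()"
```

```text
t 22.65 psi -53.7 red [299.0, 220.4] rel 73.7 r 0.0195 Tz 0.20 Fz 10.4 gap 0.370
```

The slip is 36.5°, or three clicks. I let go, lift off and check.

Call:
apply_moves --claw '[-0.1,0.1,0.4,0.4,0.4]' --travel '[[0,0,0],[0,0,0],[0,0,0],[0,0,0],[0,0,0]]' --turn '[[0,0,0],[0,0,0],[0,0,0],[0,0,0],[0,0,0]]'

```text
t: 23.12
tcp_pos: [0.5122, 0.1441, 0.1678]
tool_rot: [0.95, 0.311, -0.0, -0.0]
force: [-0.3, -0.6, 0.2]
finger_gap: 0.697
gripper_force: 0.0
```

Call:
apply_moves --claw '[0.4,0.4,0.4,0.4,0.4]' --travel '[[0,0,-0.01],[0,0,-0.03],[0,0,-0.06],[0,0,-0.1],[0,0,-0.12]]' --turn '[[0,0,0],[0,0,0],[0,0,0],[0,0,0],[0,0,0]]'

```text
t: 23.53
tcp_pos: [0.5136, 0.1443, 0.2676]
tool_rot: [0.95, 0.311, 0.002, 0.001]
force: [0.6, -0.0, 0.5]
finger_gap: 0.7
gripper_force: 0.0
```

Call:
apply_moves --claw '[0.4,0.4,0.4,0.4,0.4]' --travel '[[0.02,0,0],[0.04,0,0],[0.056,0,0],[0.056,0,0],[0.056,0,0]]' --turn '[[0,0,0],[0,0,0],[0,0,0],[0,0,0],[0,0,0]]'

```text
t: 23.95
tcp_pos: [0.5481, 0.1707, 0.2641]
tool_rot: [0.95, 0.312, -0.0, 0.0]
force: [-0.1, -0.5, 0.0]
finger_gap: 0.703
gripper_force: 0.0
```

Run:
```python
from h import *
from station import manip
say()
d=manip.snapshot("wrist"); t=manip.snapshot("side")
a=cv2.resize(d["pixels"][215:315,230:345],None,fx=3.4,fy=3.4,interpolation=cv2.INTER_CUBIC); b=cv2.resize(t["pixels"][165:255,200:330],None,fx=3,fy=340/90)
cv2.imwrite("pics/w10.png",cv2.cvtColor(np.hstack([a,b]),cv2.COLOR_RGB2BGR))
```

```text
t 23.95 tcp [0.5481 0.1707 0.2641] psi -53.7 q [ 0.11  0.42  1.52 -0.    1.2   1.04] F [-0.1 -0.5  0. ] T [-0.    0.01 -0.08] gap 0.703 g 0.0
```

View pics/w10.png

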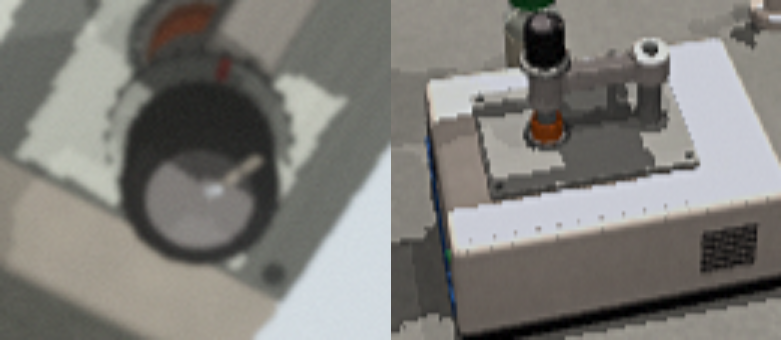

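The plunger foot sits on the centred button with the arm home. The white line, towards (258,158), has slipped about 36° clockwise past the red mark at (223,68), and nothing touches the arm.

```bash
python3 -c "
from station import manip
print(manip.sign_off())"
```

```text
the job is handed in; nothing more can be done
None
```

The orange button is clamped on the crystal with the arm against its stop and about three clutch clicks (36° of slip) on the knob. The gripper is clear, and the job is handed in at about 24 s.

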